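Centre the marble dish on the keepsake chest

ROBOT

A 6-joint arm with a two-finger parallel gripper is mounted at the origin on the work surface. World frame = base frame: x ahead of the robot, y to its left, z up, the work surface at z = 0. Lengths are in m, angles in rad, forces in N, time in s.
With the tool pointing down it reaches from about 0.3 to 0.875 m from the base axis. Payload 6.4 kg.
Tool frame: the origin (TCP) lies on the centre line of the jaws, within the pads' length; the fingertips stand 11 mm ahead of it and the grasp point (between the pads) lies 8 mm behind it; x points along the fingers, y is the direction in which the jaws open and shut, and the axes are right-handed (so a half turn about x gives the same grasp; the last joint's range is limited). The gripper opens to 85 mm and grips with 20 to 120 N. Pads are 22 mm wide; open, the fingers measure 114 mm over their backs; the gripper's body (76 mm by 85 mm) begins 54 mm behind the grasp point. The pads swing forward as they close: fully open they stand 13 mm farther back than shut.
Start: joints at [1.098, 0.181, 1.607, -0, 1.354, -0.206], TCP at [0.152, 0.555, 0.242] pointing down, gripper open.
Joint ranges: [-2.99, 2.99], [-0.89, 2.07], [0.3, 2.58], [-1.14, 4.28], [0, 2.63], [-3.12, 3.12]. Speed limits (rad/s): [2.57, 2.57, 3.01, 3.14, 3.14, 3.14].

INTERFACE

Orientations are given as a unit quaternion [w, x, y, z].
In Python, from bench import ctrl, camera, hand_in gives the robot as it stands. The module is installed in compiled form; this text tells all that it offers.
- The arm moves only by the tool drive_tool, never from a script. Its argument "increments" is a list of rows, each a list of 7 numbers: the shift along the tool's x, y, z in m, then the turn, a rotation vector about the tool's x, y, z in degrees, then the gripper's target within -1 to 1 (fully open at 1, half-way at 0, shut at -1). In form: [[dx, dy, dz, rx, ry, rz, claw], ...]. A call has 1 to 10 rows; each row shifts and turns the commanded pose from where the row before left it, along the tool's axes as they then stand; what a row does not reach is not made up. A row lasts 1/8 s, in which the tool goes at most 62.5 mm and 10.7 degrees, less where a joint would pass 70% of its speed; a pose out of reach is approached as far as the arm can. A call is refused whole if a number of a shift passes 0.0625 or a number of a turn 10.7, either way. A call with a gripper value outside its range is refused whole. The fingers move at their own pace and stop on an object; the grip force is fixed at half the most. Time passes only in rows, so rows that do not move let the fingers close. It gives the time, the measured TCP pose, the force and the opening at its end, in the units of the state.
- ctrl.get_obs(): the state, without advancing time (a new reading comes with each control period).
- camera(name): name is "scene" or "top" or "wrist"; returns a dict with "img" (384x512x3 uint8, red, green, blue), "depth" (384x512 float32, m along the optical axis (not along the pixel's ray), 0 where there is no reading), "fx", "fy", "cx", "cy" (pixels), "k1" (the pictures are not rectified: a ray, as slopes to the right and down, at radius r is drawn at 1 + k1 r^2 times it, then the intrinsics apply), "world_from_camera" (4x4, takes a point from camera to world coordinates); the wrist camera has in their place "hand_eye" (4x4, takes a point from camera to tool coordinates, whose origin is the TCP and whose axes are the tool frame's). Camera axes: x right, y down, z forward; pixel columns grow to the right and rows downward; lengths in m; the calibration is good to about 2 mm. A picture is of the moment at which its call begins: read the wrist's pose just before it.
- hand_in(): hands the job in, once; it reports no verdict.
The state is a dict: "time_s": time; "q": joint angles; "dq": joint speeds; "joint_efforts": joint torques, N m; "eef_pos": TCP position; "eef_rot": TCP orientation; "wrist_force": force on the tool from outside, world axes, zero at the start; "torque": the same for the moment, N m; "opening": opening from 0.0 (shut) to 1.0 (fully open).
Only numpy, scipy, OpenCV 4.12 (cv2) and the standard library are available. Lean on these libraries where they do the work, as an engineer would, in place of code of your own. Each camera call takes 0.05 s, during which the arm holds its last target.

TASK

The footed glass dish of marbles has ended up near one end of the pine keepsake chest's lid, where it could fall. Nudge it with light, gentle taps of the fingers until it stands upright in the middle of the lid: never pick it up, pinch it or tip it, and lose no marble. Leave the chest where it is, leave the canister, the lint roller and the key stand alone, and finish with the hand clear.

Things in the scene. Friction and masses are not known exactly. Their poses are not given: they have to be found in the camera images.
- dish: Footed clear glass dish, round about z, 0.22 to 0.38 kg, holding three loose marbles. Origin: centre of its underside; z is up. Height 66 mm. Foot 34 mm diameter, 5 mm thick, standing on a ring only 22 mm across; stem 20 mm diameter, 9 to 12 mm up. The bowl widens to its belly, 84 mm diameter at 38 mm up, then draws in to the rim, 72 mm outside diameter at 66 mm; glass 4 mm thick.
- dish_belly (a point): Centre of the dish at belly height, on its axis, 38 mm above its underside. The dish is unsteady: pushed slowly at the belly or lower it slides on the lid (1 to 2.5 N) and stops when the finger stops; pushed near the rim, or struck, it can rock on its small foot and tip over.
- chest: Small closed pine keepsake chest, loose on the shelf, about 0.95 kg, 72 mm high. Origin: centre of its underside, on the shelf. Its x axis runs from the front (brass clasp) to the back (hinges), its y axis along its length.
- lid_center (a point): Middle of the flat top of the chest's lid, 72 mm above the shelf. The lid is a level rectangle 104 mm along the chest's x by 134 mm along its y; nothing stands up from it but the dish.
- marble0_center (a point): Centre of a 20 mm glass marble lying loose in the dish.
- marble1_center (a point): Centre of a second 20 mm marble lying loose in the dish.
- marble2_center (a point): Centre of a third 20 mm marble lying loose in the dish.
- canister: Bystander: chrome travel canister with a ribbed twist cap, upright, 63 mm diameter, 164 mm tall, to one side of the chest. Origin: centre of its underside.
- lint_roller: Bystander: lilac lint roller lying on the shelf beyond the chest, 230 mm long along its x axis (handle towards -x), 49 mm high. Origin: on the shelf under the joint of roll and handle.
- key_stand: Bystander: round wooden base 84 mm diameter with a steel post and hook, 163 mm tall, two keys hanging from the hook, to the other side of the chest. Origin: centre of its underside.
Not all that is in view belongs to the job. Leave any purple or red look-alike of the chest alone.

How it is judged:
At the end, for the whole second after the job is handed in: The dish stands upright and still on the lid, its axis within 8 mm of the lid's centre, all three marbles in it; the chest is within 15 mm, and the canister, key stand and lint roller within 20 mm, of where they were (horizontal distance between dish and lid_center below 0.008 m and angle between dish's own z axis and vertical below 0.05 rad and z of dish in the frame of lid_center between -0.003 and 0.003 m and linear speed of dish below 0.01 m/s and distance of chest from where it was at the start of the episode below 0.015 m and distance between each of marble0_center, marble1_center, marble2_center and dish_belly below 0.05 m and distance of each of canister, key_stand, lint_roller from where it was at the start of the episode below 0.02 m); the robot touches nothing.
It fails at once if the dish is tipped more than about 14 degrees (angle between dish's own z axis and vertical above 0.25 rad).
It fails at once if the dish is lifted off the lid or falls from it (z of dish in the frame of lid_center above 0.01 m or z of dish in the frame of lid_center below -0.01 m).
It fails at once if the dish is struck, squeezed or pinched (more than 12 N from the fingers) or batted (faster than 0.25 m/s) (contact force between the fingers and dish above 12 N or linear speed of dish above 0.25 m/s).
It fails at once if a marble leaves the dish (distance between any of marble0_center, marble1_center, marble2_center and dish_belly above 0.06 m).
It fails at once if the chest is shifted by more than 15 mm, or a bystander by more than 20 mm (distance of chest from where it was at the start of the episode above 0.015 m or distance of any of canister, key_stand, lint_roller from where it was at the start of the episode above 0.02 m).
It also fails if it takes over 48 s, if anything falls off the work surface, if the arm or the gripper's body presses on something with over 40 N, if the wrist force passes 120 N, or if a joint passes its speed limit or range.

## Working session

There is one attempt and no reset: what is moved stays moved. The work goes in short steps, Python scripts to look and compute and a tool call to move; the robot and the scene stay as the last step left them, time stands still between calls to the robot, and variables do not carry over. Pictures are saved under pics/ and viewed, and the job is handed in when it is done.

Besides the shell and the picture viewer there is one more tool, called after "Request:" as name([rows], argument=value, ...), one row to a line, values as JSON. drive_tool: Moves the arm, as the interface text tells. Its arguments: {"type":"object","properties":{"increments":{"type":"array","items":{"type":"array","items":{"type":"number"}}}},"required":["increments"]}

```bash
mkdir -p pics
cat > h.py <<'E'
import numpy as np, cv2
from bench import ctrl, camera, hand_in
def snap(n,tag):
    o=ctrl.get_obs(); c=camera(n); cv2.imwrite(f'pics/{tag}.png',c['img'][:,:,::-1]); c['obs']=o
    np.savez(f'pics/{tag}.npz',**{k:v for k,v in c.items() if k!='obs'}); return c
def K(c): return np.array([[c['fx'],0,c['cx']],[0,c['fy'],c['cy']],[0,0,1.]])
def rays(c,px):
    p=np.asarray(px,float).reshape(-1,1,2)
    u=cv2.undistortPoints(p,K(c),np.array([c['k1'],0,0,0.]))[:,0]
    return np.c_[u,np.ones(len(u))]
def onplane(c,px,z,T=None):
    T=np.array(c['world_from_camera']) if T is None else T
    d=rays(c,px)@T[:3,:3].T; o=T[:3,3]
    return o+d*((z-o[2])/d[:,2])[:,None]
def proj(c,P,T=None):
    T=np.array(c['world_from_camera']) if T is None else T
    Ti=np.linalg.inv(T); q=np.atleast_2d(P)@Ti[:3,:3].T+Ti[:3,3]
    return cv2.projectPoints(q,np.zeros(3),np.zeros(3),K(c),np.array([c['k1'],0,0,0.]))[0][:,0]
E
python3 - <<'E'
from h import *
np.set_printoptions(precision=4,suppress=True)
for n in ['scene','top','wrist']:
    c=snap(n,n+'0'); print(n,c['fx'],c['cx'],c['cy'],c['k1']); print(c.get('world_from_camera',c.get('hand_eye')))
print(ctrl.get_obs())
E
```

```text
scene 481.98276231893055 251.50032568199168 188.81563735059026 -0.12032383469394378
[[-0.0885  0.7617 -0.6419  1.2969]
 [ 0.996   0.0763 -0.0468  0.0441]
 [ 0.0133 -0.6434 -0.7654  0.9589]
 [ 0.      0.      0.      1.    ]]
top 348.21041988604725 256.07552416764906 191.5117576602944 -0.008389215598647179
[[ 0.0268 -0.9982  0.0543  0.5067]
 [-0.9992 -0.0283 -0.027   0.0158]
 [ 0.0285 -0.0536 -0.9982  0.9576]
 [ 0.      0.      0.      1.    ]]
wrist 298.4915977945608 250.24436919874663 191.85474024942388 -0.03448327262133624
[[-0.0008 -0.2832  0.9591 -0.1316]
 [ 1.      0.0001  0.0008 -0.0002]
 [-0.0003  0.9591  0.2832 -0.071 ]
 [ 0.      0.      0.      1.    ]]
{'time_s': 0.15, 'q': array([ 1.0977,  0.1814,  1.6078, -0.    ,  1.3538, -0.2063]), 'dq': array([ 0.0018, -0.0023, -0.0023, -0.0004, -0.0005,  0.0008]), 'joint_efforts': array([  0.0013, -44.5272, -35.169 ,  -0.0001,   0.006 ,   0.    ]), 'eef_pos': array([0.1514, 0.5543, 0.2416]), 'eef_rot': array([ 0.7007,  0.0936,  0.701 , -0.0945]), 'wrist_force': array([ 0.3974, -0.8665,  0.2739]), 'torque': array([ 0.0048, -0.0333,  0.029 ]), 'opening': 1.002803041824322}
```

View pics/scene0.png

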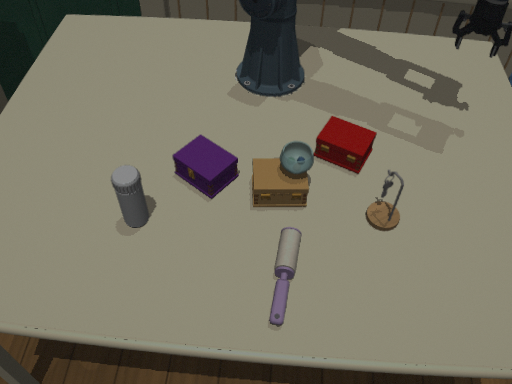

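View pics/top0.png

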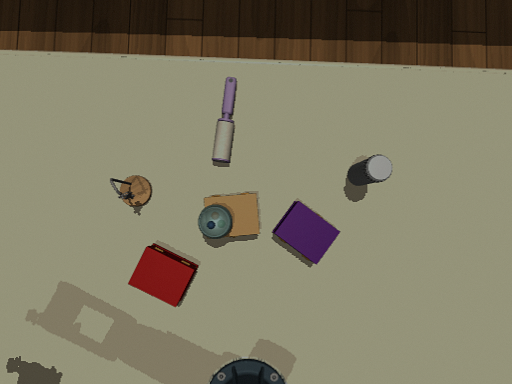

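View pics/wrist0.png

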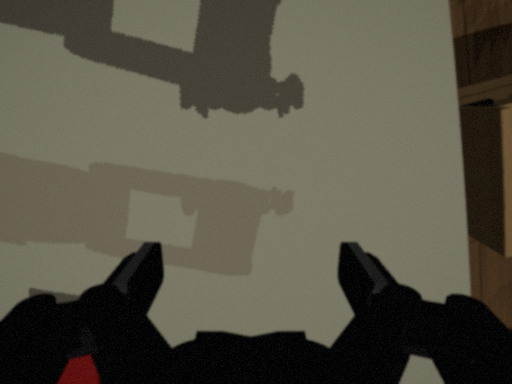

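The top view shows the dish at about (215,222), on the left end (+y) and robot side of the pine lid, which spans about (205–260, 192–240). The red chest (163,275), key stand (135,190), purple chest (306,232) and canister (375,168) stand around it. I'll measure these next.

Run:
```python
from h import *
a=dict(np.load('pics/top0.npz'))['img'][:,:,::-1]; b=dict(np.load('pics/scene0.npz'))['img'][:,:,::-1]
A=cv2.resize(a[180:255,185:275],None,fx=6,fy=6,interpolation=cv2.INTER_CUBIC)
B=cv2.resize(b[130:215,240:330],None,fx=6,fy=6,interpolation=cv2.INTER_CUBIC)
cv2.imwrite('pics/A.png',A);cv2.imwrite('pics/B.png',B)
```

```text
(no output)
```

View pics/A.png

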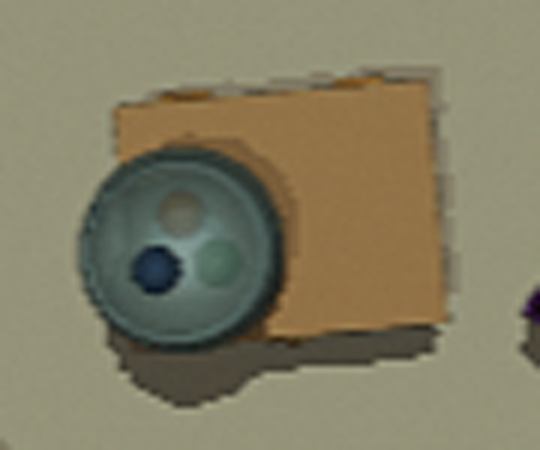

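View pics/B.png

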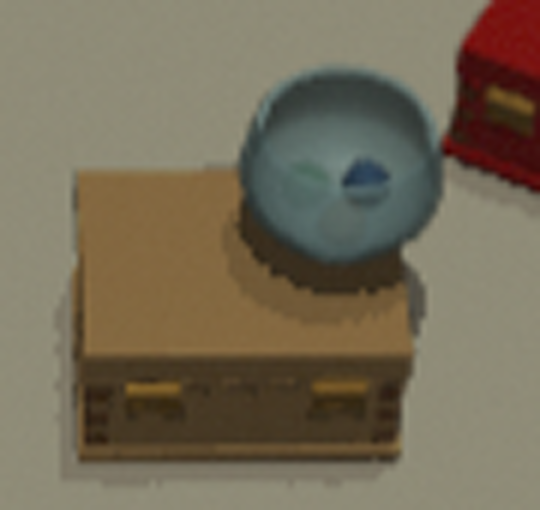

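```bash
cat >> h.py <<'E'
def lidfit(c,dbg=None,exclude=None):
    hsv=cv2.cvtColor(c['img'],cv2.COLOR_RGB2HSV)
    m=cv2.inRange(hsv,(8,90,110),(22,255,255))
    return m,hsv
E
python3 - <<'E'
from h import *
np.set_printoptions(precision=4,suppress=True)
c=dict(np.load('pics/top0.npz'));hsv=cv2.cvtColor(c['img'],cv2.COLOR_RGB2HSV)
print('lid',hsv[215,245],'table',hsv[180,220],'dish rim',hsv[222,200],hsv[215,215],'belly',hsv[245,215], 'shadow',hsv[236,232+8])
m=cv2.inRange(hsv,(8,100,90),(20,255,255))
m[:, :195]=0;m[:,270:]=0;m[:185]=0;m[250:]=0
cv2.imwrite('pics/m.png',cv2.resize(m[180:255,185:275],None,fx=6,fy=6,interpolation=cv2.INTER_NEAREST))
# depth
d=c['depth']; T=c['world_from_camera']
v,u=np.mgrid[180:255,185:275]
P=rays(c,np.c_[u.ravel(),v.ravel()])*d[180:255,185:275].ravel()[:,None]
W=P@T[:3,:3].T+T[:3,3]
z=W[:,2].reshape(75,90); print((z[::6,::6]*1000).astype(int))
E
```

```text
lid [ 17 129 146] table [ 29  48 148] dish rim [78 41 80] [ 41  34 105] belly [22 60 76] shadow [24 49 73]
[[ -2   0  -1   0  -1   0  -1   0  -1  -1   1   0  -2   1   0]
 [ -2   0   0  -2  -1  -3  -2  -5   3  -3   0  -1   0  -2   0]
 [  1   2   0   1   0  -1  -1   2   0   1   0   0   0   0   0]
 [ -1   1   0  -1  71  74  72  73  70  72  71  72   0  -3   0]
 [ -1  -3   0   0  70 112  72  73 957  73  70  70  69  -1  -2]
 [  0   0   0 126  99  92  94 122  73  71  68  71  70   2   2]
 [ -1   0   0 101  89 107  89  93  70  70  71  72  70   0   0]
 [  1   0  -1  98 101  87 109  94  75  71  71  73  69  -1   1]
 [ -2   1   2 100  99  89  92 139  69  69  73  72  68   1  -1]
 [ -2   0   0   0 101  97 137  69  73  72  69  71   0  -2   0]
 [  2  -4   0   0   1  -2  -1   0  -3  -2  -1   0  -1  -4  -2]
 [ -2   0   4   0  -1   0  -1   0   0   0  -1   1  -3   0   0]
 [  0   0  -1   1   0  -2  -1  -3  -2   1   0   0   3   0   0]]
```

View pics/m.png

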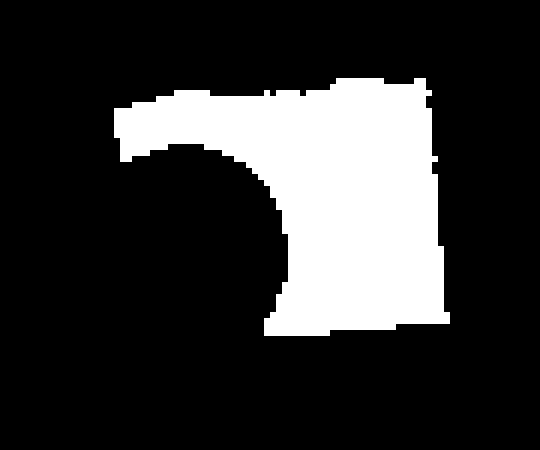

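```bash
cat >> h.py <<'E'
def measure(c,box=(180,255,185,275)):
    r0,r1,c0,c1=box
    T=np.array(c['world_from_camera']); d=c['depth'][r0:r1,c0:c1]
    v,u=np.mgrid[r0:r1,c0:c1]; px=np.c_[u.ravel(),v.ravel()].astype(float)
    W=(rays(c,px)*d.ravel()[:,None])@T[:3,:3].T+T[:3,3]
    z=W[:,2].reshape(d.shape)
    hsv=cv2.cvtColor(c['img'],cv2.COLOR_RGB2HSV)[r0:r1,c0:c1]
    pine=cv2.inRange(hsv,(8,100,90),(20,255,255))>0
    lid=pine&(abs(z-.072)<.012)
    dish=(z>.083)&(z<.16)&~pine
    dm=cv2.morphologyEx(dish.astype(np.uint8),cv2.MORPH_CLOSE,np.ones((3,3)))
    n,l,st,ce=cv2.connectedComponentsWithStats(dm); k=1+np.argmax(st[1:,4]); dm=l==k
    P=onplane(c,px[lid.ravel()],.072)[:,:2]
    L=cv2.minAreaRect((P*1000).astype(np.float32))
    D=onplane(c,px[dm.ravel()],.110)[:,:2]
    C=cv2.minEnclosingCircle((D*1000).astype(np.float32))
    return L,C,D.mean(0)*1000,dm,lid
E
python3 - <<'E'
from h import *
np.set_printoptions(precision=4,suppress=True)
c=dict(np.load('pics/top0.npz'))
L,C,M,dm,lid=measure(c); print(L,C,M); print(cv2.boxPoints(L))
for n in [1]:
    c=dict(np.load('pics/scene0.npz')); print(measure(c,(130,215,240,330))[:3])
    # manual corners scene
    p=np.array([[76,172],[84,355],[412,355]])/6+[240,130]-.4
    print(onplane(c,p,.072), onplane(c,(np.array([[341,166]])/6+[240,130]-.4),.115))
# others
t=dict(np.load('pics/top0.npz'))
print('red corners',onplane(t,[[150,243],[197,265],[177,306],[129,283]],.072))
print('purple',onplane(t,[[299,201],[339,233],[316,263],[273,234]],.072))
print('key',onplane(t,[[136,190]],.01),'keypost',onplane(t,[[115,182]],.163),'can',onplane(t,[[379,168]],.164))
E
```

```text
((493.0888977050781, 52.355743408203125), (102.93135070800781, 132.72752380371094), 6.589989185333252) ((478.16925048828125, 89.87415313720703), 41.76222229003906) [478.0043  89.7868]
[[434.3471 112.3746]
 [449.5794 -19.4759]
 [551.8307  -7.6632]
 [536.5984 124.1874]]
(((501.34515380859375, 55.934356689453125), (114.9524917602539, 133.39918518066406), 4.96077299118042), ((469.75860595703125, 90.06561279296875), 56.40538024902344), array([471.2475,  93.1754]))
[[ 0.4519 -0.0172  0.072 ]
 [ 0.5525 -0.0051  0.072 ]
 [ 0.5393  0.1262  0.072 ]] [[0.4786 0.0922 0.115 ]]
red corners [[0.4181 0.2544 0.072 ]
 [0.3661 0.1351 0.072 ]
 [0.2638 0.1811 0.072 ]
 [0.3178 0.3022 0.072 ]]
purple [[ 0.5338 -0.1185  0.072 ]
 [ 0.455  -0.2226  0.072 ]
 [ 0.3779 -0.1649  0.072 ]
 [ 0.4483 -0.054   0.072 ]]
key [[0.5532 0.3148 0.01  ]] keypost [[0.5625 0.3146 0.163 ]] can [[ 0.6125 -0.2892  0.164 ]]
```

```bash
cat >> h.py <<'E'
from scipy.spatial.transform import Rotation as Rn
def pose():
    o=ctrl.get_obs(); q=o['eef_rot']; return o,o['eef_pos'],Rn.from_quat([q[1],q[2],q[3],q[0]]).as_matrix()
def todo(target,d):
    o,p,R=pose()
    z=np.array([d[0],d[1],0]);z/=np.linalg.norm(z); x=np.array([0,0,-1.]); y=np.cross(z,x)
    Rt=np.c_[x,y,z]
    rv=Rn.from_matrix(R.T@Rt).as_rotvec(degrees=True)
    print('t',o['time_s'],'pos',p,'open',o['opening'],'F',o['wrist_force'],'q6',o['q'][5]); print('turn',rv,'shift in present axes',R.T@(np.array(target)-p)*1000,'mm; in final axes',Rt.T@(np.array(target)-p)*1000)
E
python3 - <<'E'
from h import *
np.set_printoptions(precision=4,suppress=True)
print(pose()[2]); d=np.array([.015,-.0375])
todo([.440,.185,.2416],d); todo([.440,.185,.2416],-d)
E
```

```text
[[-0.0006  0.2636  0.9646]
 [-0.0012  0.9646 -0.2636]
 [-1.     -0.0013 -0.0003]]
t 0.15 pos [0.1514 0.5543 0.2416] open 1.002803041824322 F [ 0.3974 -0.8665  0.2739] q6 -0.20629991088974814
turn [52.9124  0.0208  0.0759] shift in present axes [   0.2707 -280.1429  375.754 ] mm; in final axes [  0.0024 130.8082 450.0671]
t 0.15 pos [0.1514 0.5543 0.2416] open 1.002803041824322 F [ 0.3974 -0.8665  0.2739] q6 -0.20629991088974814
turn [-127.0876   -0.0908    0.0249] shift in present axes [   0.2707 -280.1429  375.754 ] mm; in final axes [   0.0024 -130.8082 -450.0671]
```

Request:
drive_tool([
  [0, 0, 0, 10.6, 0, 0, 0.1],
  [0, 0, 0, 10.6, 0, 0, 0.1],
  [0, 0, 0, 10.6, 0, 0, 0.1],
  [0, 0, 0, 10.6, 0, 0, 0.1],
  [0, 0, 0, 10.5, 0, 0, 0.1],
  [0, 0.015, 0.05, 0, 0, 0, 0.1],
  [0, 0.015, 0.05, 0, 0, 0, 0.1],
  [0, 0.015, 0.05, 0, 0, 0, 0.1],
  [0, 0.015, 0.05, 0, 0, 0, 0.1],
])

```text
time_s: 1.27
eef_pos: [0.2823, 0.3899, 0.2421]
eef_rot: [0.586, 0.396, 0.586, -0.396]
wrist_force: [0.2, 0.7, 0.2]
opening: 0.548
```

Request:
drive_tool([
  [0, 0.015, 0.05, 0, 0, 0, 0.1],
  [0, 0.015, 0.05, 0, 0, 0, 0.1],
  [0, 0.015, 0.05, 0, 0, 0, 0.1],
  [0, 0.015, 0.05, 0, 0, 0, 0.1],
  [0, 0.01, 0.03, 0, 0, 0, 0.1],
  [0, 0, 0.01, 0, 0, 0, 0.1],
  [0, 0, 0, 0, 0, 0, 0.1],
])

```text
time_s: 2.15
eef_pos: [0.4354, 0.1944, 0.242]
eef_rot: [0.585, 0.397, 0.586, -0.397]
wrist_force: [-0.6, -0.4, -1.5]
opening: 0.55
```

Run:
```python
from h import *
np.set_printoptions(precision=4,suppress=True)
todo([.440,.185,.104],[.015,-.0375])
c=snap('wrist','w1');snap('scene','s1')
```

```text
t 2.15 pos [0.4354 0.1944 0.242 ] open 0.5503073719851108 F [-0.6373 -0.414  -1.4698] q6 -0.20974093121251422
turn [-0.0469 -0.0282  0.0455] shift in present axes [137.9867   0.9288  10.4806] mm; in final axes [137.9925   0.8107  10.4134]
```

View pics/w1.png

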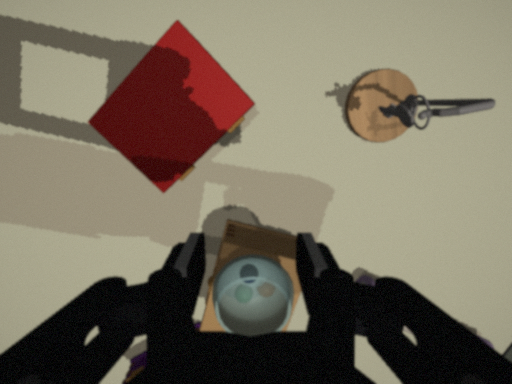

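View pics/s1.png

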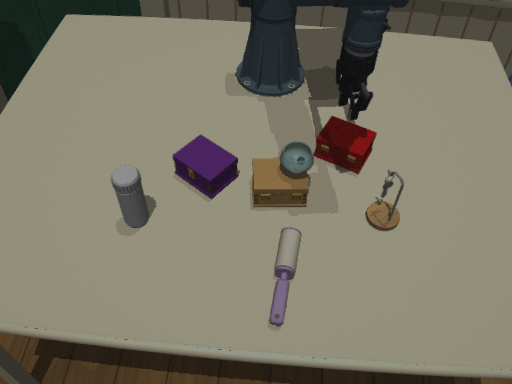

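Request:
drive_tool([
  [0.04, 0, 0, 0, 0, 0, 0.1],
  [0.04, 0, 0, 0, 0, 0, 0.1],
  [0.03, 0, 0, 0, 0, 0, 0.1],
  [0.02, 0, 0, 0, 0, 0, 0.1],
  [0.006, 0, 0.01, 0, 0, 0, 0.1],
  [0, 0, 0.015, 0, 0, 0, 0.1],
  [0, 0, 0.01, 0, 0, 0, 0.1],
  [0, 0, 0, 0, 0, 0, 0.1],
])

```text
time_s: 3.25
eef_pos: [0.4499, 0.1611, 0.1073]
eef_rot: [0.586, 0.397, 0.585, -0.396]
wrist_force: [-0.5, -0.4, 0.1]
opening: 0.548
```

Run:
```python
from h import *
np.set_printoptions(precision=4,suppress=True)
todo([.494-.046*.371,.053+.046*.928,.106],[.015,-.0375])
c=snap('wrist','w2');s=snap('scene','s2');t=snap('top','t2')
cv2.imwrite('pics/s2c.png',cv2.resize(s['img'][100:215,230:380,::-1],None,fx=5,fy=5,interpolation=cv2.INTER_CUBIC))
L,C,M,dm,lid=measure(t);print(L,C,M)
```

```text
t 3.25 pos [0.4499 0.1611 0.1073] open 0.5477106009207862 F [-0.5284 -0.3598  0.0518] q6 -0.2840451297427675
turn [-0.0911  0.0331 -0.1066] shift in present axes [ 1.296   0.8702 70.7841] mm; in final axes [ 1.2535  0.76   70.7861]
((492.4833679199219, 52.624237060546875), (104.0727767944336, 132.0550994873047), 6.589989185333252) ((478.16925048828125, 89.87415313720703), 41.76222229003906) [477.9553  89.9992]
```

View pics/w2.png

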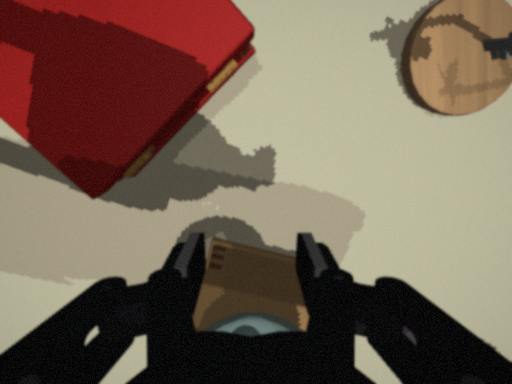

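View pics/s2c.png

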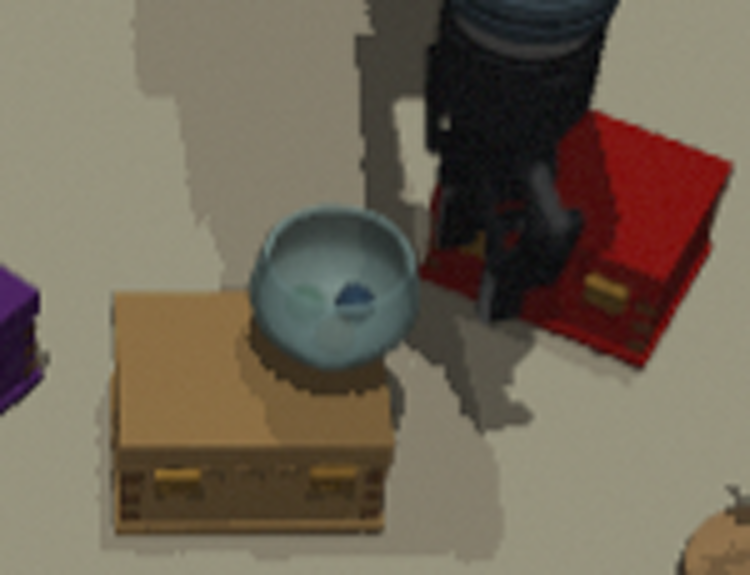

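View pics/t2.png

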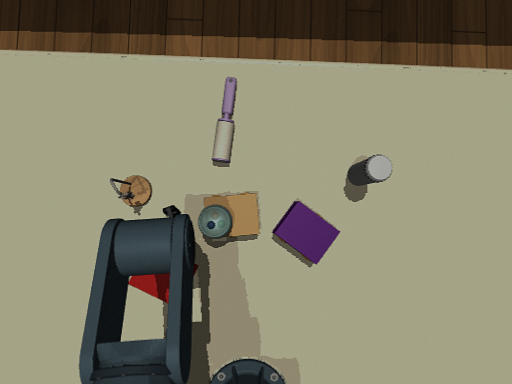

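Run:
```python
from h import *
np.set_printoptions(precision=3,suppress=True,linewidth=150)
c=dict(np.load('pics/s2.npz'));T=c['world_from_camera']
v,u=np.mgrid[145:167,318:346]
W=(rays(c,np.c_[u.ravel(),v.ravel()])*c['depth'][v,u].ravel()[:,None])@T[:3,:3].T+T[:3,3]
dark=(c['img'][v,u].max(2)<75).ravel(); s=dark&(W[:,2]>.078)
W=W[s];i=np.argsort(W[:,2])[:12];print(W[i])
# finger pts in tool frame
p=np.array([.4499,.1611,.1073]);d=np.array([.371,-.928,0]);y=np.array([.928,.371,0])
q=W-p; A=np.c_[-q[:,2],q@y,q@d]; A=A[A[:,0]>-.03]; print(np.percentile(A,[2,25,50,75,98],axis=0))
```

```text
[[0.477 0.171 0.098]
 [0.424 0.159 0.099]
 [0.424 0.162 0.099]
 [0.48  0.168 0.101]
 [0.425 0.157 0.101]
 [0.431 0.149 0.101]
 [0.427 0.154 0.102]
 [0.475 0.163 0.102]
 [0.432 0.146 0.103]
 [0.429 0.151 0.104]
 [0.421 0.164 0.104]
 [0.48  0.168 0.104]]
[[-0.028 -0.025 -0.012]
 [-0.015 -0.021 -0.003]
 [-0.007  0.03   0.003]
 [-0.001  0.036  0.006]
 [ 0.008  0.04   0.009]]
```

Request:
drive_tool([
  [0.005, 0.001, 0.01, 0, 0, 0, 0.1],
  [0, 0, 0.006, 0, 0, 0, 0.1],
  [0, 0, 0.004, 0, 0, 0, 0.1],
  [0, 0, 0.002, 0, 0, 0, 0.1],
  [0, 0, 0.002, 0, 0, 0, 0.1],
  [0, 0, 0.002, 0, 0, 0, 0.1],
  [0, 0, 0.002, 0, 0, 0, 0.1],
  [0, 0, 0.002, 0, 0, 0, 0.1],
  [0, 0, 0.002, 0, 0, 0, 0.1],
  [0, 0, 0.002, 0, 0, 0, 0.1],
])

```text
time_s: 4.65
eef_pos: [0.4625, 0.1309, 0.1014]
eef_rot: [0.586, 0.397, 0.586, -0.396]
wrist_force: [0.0, 1.2, 1.0]
opening: 0.552
```

```bash
cat > look.py <<'E'
import sys
from h import *
np.set_printoptions(precision=4,suppress=True)
tag=sys.argv[1]
todo([.494-.046*.371,.053+.046*.928,.102],[.015,-.0375])
s=snap('scene','s'+tag);t=snap('top','t'+tag)
a=cv2.resize(s['img'][100:215,230:380,::-1],None,fx=3,fy=3,interpolation=cv2.INTER_CUBIC)
b=cv2.resize(t['img'][160:275,150:280,::-1],None,fx=3,fy=3,interpolation=cv2.INTER_CUBIC)
cv2.imwrite('pics/c'+tag+'.png',np.hstack([a,b]))
L,C,M,dm,lid=measure(t);print(L,C,M)
E
python3 look.py 3
```

```text
t 4.65 pos [0.4625 0.1309 0.1014] open 0.5520103492932548 F [0.0494 1.1913 1.0367] q6 -0.3529879672437597
turn [ 0.0074 -0.0225 -0.021 ] shift in present axes [-0.6227  0.3393 38.0883] mm; in final axes [-0.6079  0.344  38.0884]
((492.939208984375, 52.67689514160156), (103.15506744384766, 132.0550994873047), 6.589989185333252) ((478.7431945800781, 87.79938507080078), 41.68238830566406) [481.039   74.7228]
```

View pics/c3.png

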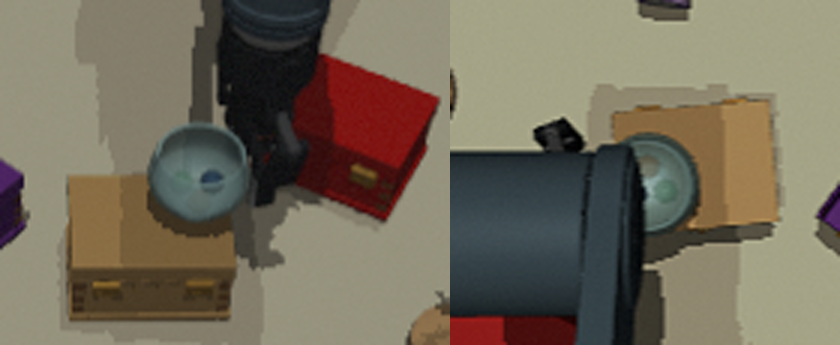

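The fingers have just touched the dish: about 1.2 N, and it has moved about 2 mm while staying upright. I'll keep pushing slowly.

Request:
drive_tool([
  [0, 0, 0.002, 0, 0, 0, 0.1],
  [0, 0, 0.002, 0, 0, 0, 0.1],
  [0, 0, 0.002, 0, 0, 0, 0.1],
  [0, 0, 0.002, 0, 0, 0, 0.1],
  [0, 0, 0.002, 0, 0, 0, 0.1],
  [0, 0, 0, 0, 0, 0, 0.1],
])

```text
time_s: 5.5
eef_pos: [0.4661, 0.1213, 0.1012]
eef_rot: [0.586, 0.396, 0.586, -0.396]
wrist_force: [-0.8, 1.1, 0.1]
opening: 0.547
```

```bash
python3 look.py 4
```

```text
t 5.5 pos [0.4661 0.1213 0.1012] open 0.5473914338275301 F [-0.7648  1.0764  0.1131] q6 -0.37280473524090985
turn [-0.0021  0.0067  0.0063] shift in present axes [-0.7543  0.551  27.7932] mm; in final axes [-0.7576  0.5501 27.7931]
((492.52740478515625, 52.56444549560547), (104.14390563964844, 131.97677612304688), 6.729595184326172) ((481.8189697265625, 78.49748229980469), 41.80329513549805) [485.5461  63.0978]
```

View pics/c4.png

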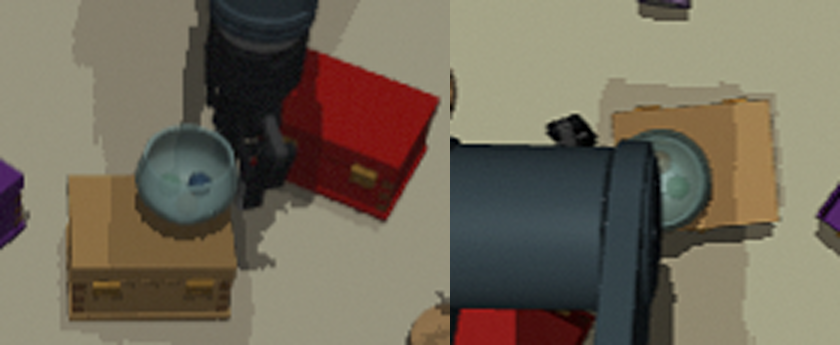

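Request:
drive_tool([
  [0, 0, 0.002, 0, 0, 0, 0.1],
  [0, 0, 0.002, 0, 0, 0, 0.1],
  [0, 0, 0.002, 0, 0, 0, 0.1],
  [0, 0, 0.002, 0, 0, 0, 0.1],
  [0, 0, 0.002, 0, 0, 0, 0.1],
  [0, 0, 0.002, 0, 0, 0, 0.1],
  [0, 0, 0.002, 0, 0, 0, 0.1],
  [0, 0, 0.002, 0, 0, 0, 0.1],
  [0, 0, 0, 0, 0, 0, 0.1],
])

```text
time_s: 6.72
eef_pos: [0.472, 0.1065, 0.1012]
eef_rot: [0.586, 0.396, 0.586, -0.396]
wrist_force: [-0.3, 1.5, -0.1]
opening: 0.547
```

```bash
python3 look.py 5
```

```text
t 6.725 pos [0.472  0.1065 0.1012] open 0.5471242355048989 F [-0.27    1.5138 -0.0582] q6 -0.4044147574173695
turn [0.0004 0.0082 0.0038] shift in present axes [-0.7526  0.5378 11.8131] mm; in final axes [-0.7543  0.5379 11.813 ]
((493.06719970703125, 52.55308532714844), (102.93791198730469, 131.91078186035156), 6.598384857177734) ((488.2936706542969, 63.260826110839844), 41.36333465576172) [493.4425  44.9549]
```

View pics/c5.png

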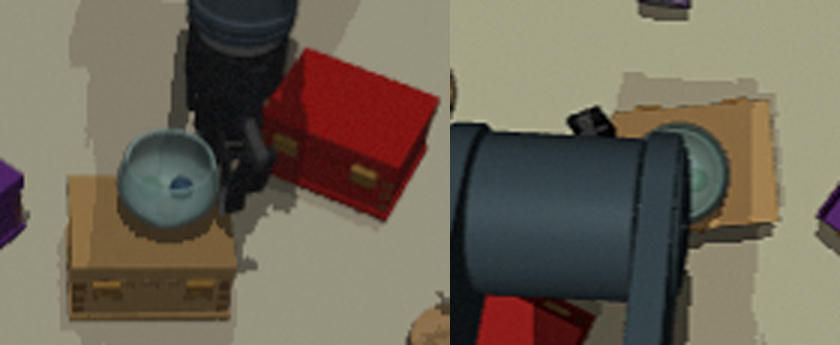

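Request:
drive_tool([
  [0, 0, 0.002, 0, 0, 0, 0.1],
  [0, 0, 0.002, 0, 0, 0, 0.1],
  [0, 0, 0.002, 0, 0, 0, 0.1],
  [0, 0, 0.002, 0, 0, 0, 0.1],
  [0, 0, 0.002, 0, 0, 0, 0.1],
  [0, 0, 0.001, 0, 0, 0, 0.1],
  [0, 0, 0, 0, 0, 0, 0.1],
])

```text
time_s: 7.7
eef_pos: [0.4761, 0.0963, 0.1013]
eef_rot: [0.586, 0.396, 0.586, -0.396]
wrist_force: [-0.5, 2.2, 0.1]
opening: 0.553
```

Request:
drive_tool([
  [0, 0, -0.003, 0, 0, 0, 0.1],
  [0, 0, -0.008, 0, 0, 0, 0.1],
  [0, 0, -0.02, 0, 0, 0, 0.1],
  [0, 0, -0.03, 0, 0, 0, 0.1],
  [0, 0, -0.04, 0, 0, 0, 0.1],
  [-0.02, 0, -0.04, 0, 0, 0, 0.1],
  [-0.04, 0, -0.04, 0, 0, 0, 0.1],
  [-0.04, 0, -0.04, 0, 0, 0, 0.1],
  [-0.03, 0, -0.02, 0, 0, 0, 0.1],
  [0, 0, 0, 0, 0, 0, 0.1],
])

```text
time_s: 8.95
eef_pos: [0.387, 0.3224, 0.234]
eef_rot: [0.587, 0.397, 0.585, -0.394]
wrist_force: [0.3, -0.1, -0.7]
opening: 0.553
```

```bash
python3 look.py 6
python3 - <<'E'
from h import *
a=dict(np.load('pics/t6.npz'))['img'][:,:,::-1]; b=dict(np.load('pics/s6.npz'))['img'][:,:,::-1]
A=cv2.resize(a[180:255,185:275],None,fx=4.4,fy=4.4,interpolation=cv2.INTER_CUBIC)
B=cv2.resize(b[140:215,240:330],None,fx=4.4,fy=4.4,interpolation=cv2.INTER_CUBIC)
cv2.imwrite('pics/d6.png',np.hstack([A,B]))
c=dict(np.load('pics/s6.npz'))
# scene: belly centre of silhouette via depth
print(measure(c,(130,215,240,330))[:3])
for k in 'top','scene':
    x=dict(np.load(f'pics/{k}0.npz'))['img'].astype(int);y=dict(np.load(f'pics/{k[0]}6.npz'))['img'].astype(int)
    D=abs(x-y).max(2)>40; cv2.imwrite(f'pics/diff{k}.png',(D*255).astype(np.uint8))
E
```

```text
t 8.95 pos [0.387  0.3224 0.234 ] open 0.553496746913237 F [ 0.2916 -0.0627 -0.7054] q6 0.07470164774417662
turn [ 0.1844 -0.0272 -0.3215] shift in present axes [131.9004  -2.1981 243.9229] mm; in final axes [132.0242  -0.6726 243.8649]
((493.07501220703125, 52.41701889038086), (102.94483184814453, 132.71768188476562), 6.589990139007568) ((491.95147705078125, 53.7088508605957), 41.726619720458984) [491.7567  53.9362]
(((495.9017028808594, 54.67644500732422), (103.3172607421875, 132.53738403320312), 6.217980861663818), ((483.4156799316406, 55.36827087402344), 55.869773864746094), array([485.03481395,  56.66701597]))
```

View pics/d6.png

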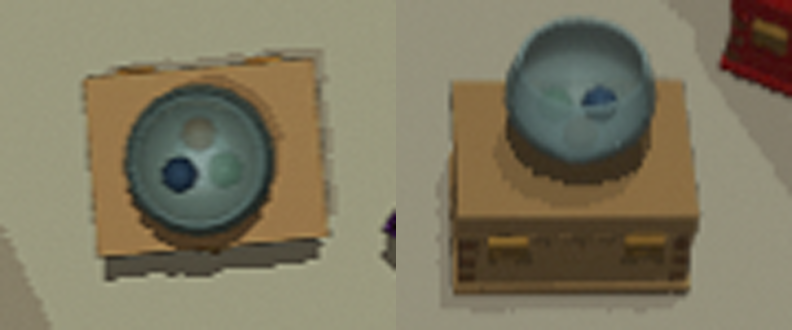

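View pics/s6.png

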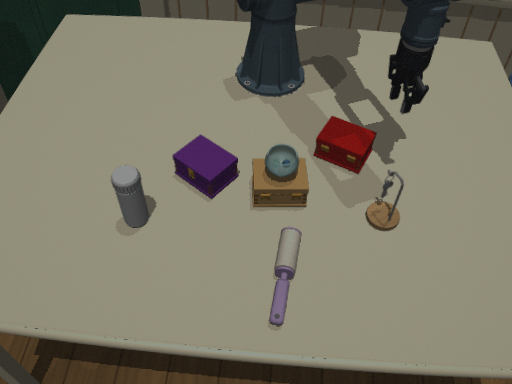

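View pics/diffscene.png

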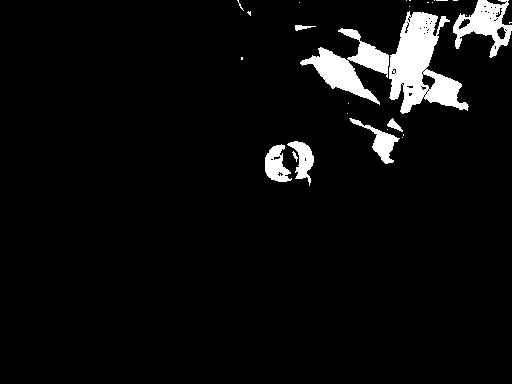

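The dish stands upright in the middle of the lid, at about (200,160) in the top crop, with all three marbles inside. The difference image shows that only the dish, the arm and their shadows changed. I'll cross-check with the scene view and then hand in.

Run:
```python
from h import *
np.set_printoptions(precision=4,suppress=True)
c=dict(np.load('pics/s6.npz'))
print('scene dish',onplane(c,[[281.4,159.8]],.112))
p=np.array([[450,82],[456,216],[698,216],[685,82]],float);p[:,0]-=396;p=p/4.4+[240,140]-.4
print('scene lid centre',onplane(c,p,.072).mean(0))
o=ctrl.get_obs();print(o['time_s'],o['dq'],o['wrist_force']); print(hand_in())
```

```text
scene dish [[0.488  0.0563 0.112 ]]
scene lid centre [0.4953 0.0548 0.072 ]
9.05 [-0.0218  0.0174  0.0236  0.0002  0.     -0.0015] [-0.0225 -0.7314  0.2806]
the job is handed in; nothing more can be done
None
```

The job is handed in at about 9 s; no verdict was reported. The last top view puts the dish 1.7 mm from the middle of the lid (limit 8 mm). I pushed it about 40 mm across the lid with the half-open fingers at belly height. It took four slow pushes at about 16 mm/s with 1–2 N at the wrist, and it was never lifted or pinched. The hand then backed off about 24 cm and up.

Last checks:
- **Position, top camera:** the dish was at (492.0, 53.7) mm and the lid centre at (493.1, 52.4) mm.
- **Position, scene camera:** this check disagreed, giving an offset of about 7.5 mm, almost all along x. It came from centres and corners I picked by eye in a slanted view, so I trusted the top camera. I handed in straight after that reading, without another look.
- **Dish and marbles:** the dish looked upright by eye, with all three marbles inside.
- **Chest:** it moved less than 0.2 mm.
- **Bystanders:** comparing the scene pictures from before and after showed no change at the canister, key stand, lint roller, or the red and purple chests.
- **Arm:** it was clear of everything, with only sensor noise at the wrist and the joints nearly still.

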